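# Find the belt tensioner with the worn bearing and slack it off

## Task

One of the three belt-tensioner pulleys on the drive deck has a worn bearing, which only shows when it is rocked on its axle. Rock the pulleys at the top of the rim, gently pushing each away from the robot as far as it gives and then back towards the robot as far as it gives, until you have felt which one is loose; then throw that tensioner's lever from its green notch fully home into its red notch. Leave the other two levers in their green notches and do not disturb anything else on the bench.

Things in the scene. Friction and masses are not known exactly. Their poses are not given: they have to be found in the camera images.
- deck: Grey-green cast drive deck, 260 x 540 x 30, fixed on the bench; x points across it away from the robot, y along the row to the left, z up; turned by up to 0.25 rad. Origin at bench height, 20 beyond (+x) the plate's centre. It carries three identical-looking belt tensioners 150 apart along y. Which one is worn changes each time. All points below have the deck's axes.
- station_left (a point): Point on the deck's top (30 above the bench) under the centre of the left (+y) tensioner. Tensioner, mm from here: foot 92 x 100 x 14; upright 20 x 62 (x, y) to z 100; boss of radius 24 along x, x -20 to 20, about the lever's pivot at (0, 0, 100). Nothing but pulley and lever stands higher than z 158.
- station_middle (a point): The same point of the middle tensioner. Rocking: a pulley rocks only about the level y axis through its centre (-48, 0, 108). The worn one gives 0.07 rad each way to a hard stop, 4 mm each way at the rim's top, rubbing with about 1 N; a sound one gives under 0.5 mm and is otherwise rigid.
- station_right (a point): The same point of the right (-y) tensioner. Behind each upright a fixed steel quadrant plate, x 20 to 27, reaches 58 from the pivot (z 158 at most), with a green block at its +y notch and a red block at its -y notch; the lever swings just beyond it in the plane x 40. Lever and stub axle turn as one: throwing it lowers the pulley by 5.
- rim_left (a point): Top of the left pulley's rim, mid width, with the lever in green. Pulley: aluminium V-belt sheave, 116 diameter, 26 wide in x, axle along x; its centre is 58 below this point, its two flat faces 13 either side. It spins freely. Free room at the top of the rim: nothing on the robot's side; 60 from the far face to the lever's ball.
- ball_left (a point): Centre of the black ball of the left lever while in the green notch. Ball 24 diameter on an 11 mm bar, 92 from the pivot. Green: leans 0.6 rad to +y. Red: 0.6 rad to -y, ball 104 further to -y at the same height (16 higher halfway). Hard stop at both ends. A spring plunger climbs a hump between the notches: about 4 N at the ball to leave, little on top (it may stay there), then it clicks in.
- rim_middle (a point): Top of the middle pulley's rim, mid width, with the lever in green. As at the left.
- ball_middle (a point): Centre of the black ball of the middle lever while in the green notch. As at the left.
- rim_right (a point): Top of the right pulley's rim, mid width, with the lever in green. As at the left.
- ball_right (a point): Centre of the black ball of the right lever while in the green notch. As at the left.
- rock_a (a joint): Rocking angle (rad) of one pulley on its axle, about the horizontal y axis; 0 = square, positive = top of the rim tipped away from the robot (+x). Letter a belongs to one tensioner together with joint lever_a, but the tensioners are mixed over the stations, so the letter does not tell which.
- lever_a (a joint): Angle (rad) of the lever of tensioner a: 0 = in the green notch, grows as the ball moves to the right (-y), 1.2 = home in the red notch. Plunger on the hump from about 0.05 to 1.15.
- rock_b (a joint): Rocking angle (rad) of one pulley on its axle, about the horizontal y axis; 0 = square, positive = top of the rim tipped away from the robot (+x). Letter b belongs to one tensioner together with joint lever_b, but the tensioners are mixed over the stations, so the letter does not tell which.
- lever_b (a joint): Angle (rad) of the lever of tensioner b: 0 = in the green notch, grows as the ball moves to the right (-y), 1.2 = home in the red notch. Plunger on the hump from about 0.05 to 1.15.
- rock_c (a joint): Rocking angle (rad) of one pulley on its axle, about the horizontal y axis; 0 = square, positive = top of the rim tipped away from the robot (+x). Letter c belongs to one tensioner together with joint lever_c, but the tensioners are mixed over the stations, so the letter does not tell which.
- lever_c (a joint): Angle (rad) of the lever of tensioner c: 0 = in the green notch, grows as the ball moves to the right (-y), 1.2 = home in the red notch. Plunger on the hump from about 0.05 to 1.15.
- spanner: Steel spanner, 170 long, lying on the front strip of the deck. Bystander; origin at the centre of its underside.
- bearing: New ball bearing, 35 across and 12 thick, flat on the front strip of the deck. Bystander; origin at the centre of its underside.
- oil: Yellow oil bottle with red cap, 56 across, 150 tall, upright on the bench left of the deck. Bystander; origin at the centre of its underside.
- grease: Blue grease tin, 90 across, 70 tall, on the bench right of the deck. Bystander; origin at the centre of its underside.
- chuck: Steel drill chuck, 52 across, 92 tall, upright on the bench left of the deck. Bystander; origin at the centre of its underside.

How it is judged:
By the outcome, as a careful person would: the job done as asked, in the order asked, and still so for the second after the job is handed in, with the robot touching nothing.
It also fails if it takes over 64 s, if anything falls off the work surface, if the arm or the gripper's body presses on something with over 40 N, if the wrist force passes 120 N, or if a joint passes its speed limit or range.

## Robot

A 7-joint arm with a two-finger parallel gripper is mounted at the origin on the work surface. World frame = base frame: x ahead of the robot, y to its left, z up, the work surface at z = 0. Lengths are in m, angles in rad, forces in N, time in s.
With the tool pointing down it reaches from about 0.425 to 0.875 m from the base axis. Payload 4.7 kg.
Tool frame: the origin (TCP) lies at the very end of the fingers, on their centre line; the grasp point (between the pads) lies 19 mm behind it; z points along the fingers, y is the direction in which the jaws open and shut (so a half turn about z gives the same grasp; the last joint's range is limited). The gripper opens to 87 mm and grips with 3 to 60 N. Pads are 19 mm wide; open, the fingers measure 117 mm over their backs; the gripper's body (75 mm by 190 mm) begins 51 mm behind the grasp point.
Start: joints at [-1.281, 0.321, -0.07, 1.45, 0.023, 1.371, -0.057], TCP at [0.177, 0.625, 0.223] pointing down, gripper open.
Joint ranges: [-2.86, 2.86], [-0.3, 2.09], [-1.38, 1.24], [0.06, 2.45], [-1.56, 4.7], [0.09, 2.05], [-2.69, 2.69]. Speed limits (rad/s): [2.57, 2.57, 3.14, 3.14, 3.14, 3.14, 3.14].

## Interface

Orientations are given as a rotation vector (axis times angle).
In Python, from bench import * gives the robot as it stands.
- The arm moves only by the shell command python3 -m jog 'ROWS' [OPENING] [FORCE]. ROWS is JSON, a list of rows, each a list of 4 numbers: the shift along the world's x, y, z in mm, then the turn about the world's z in rad. In form: [[x, y, z, twist], ...]. A call has exactly 8 rows; each row is the pose to reach, as a shift and turn from the pose commanded when the call began; what a row does not reach only later rows make up. A row lasts 1/8 s, in which the tool goes at most 62.5 mm and 10.7 degrees, less where a joint would pass 70% of its speed; a pose out of reach is approached as far as the arm can. A call with a gripper value outside its range is refused whole. OPENING is the opening, from -1 (shut) to 1 (fully open), set as the call begins (- or left out, the last holds). The fingers move at their own pace and stop on an object; FORCE is the grip in N (left out, the last holds). Time passes only in rows, so rows that repeat a pose let the fingers close, or fill a call up. It gives the time, the measured TCP pose, the force and the opening at its end, in the units of the state.
- get_state(): the state, without advancing time (a new reading comes with each control period).
- get_image(name): name is "side" or "top"; returns a dict with "image" (420x560x3 uint8, red, green, blue), "fx", "fy", "cx", "cy" (pixels), "position" and "rotation" of the camera in the world. Camera axes: x right, y down, z forward; pixel columns grow to the right and rows downward; lengths in m; the calibration is good to about 2 mm. A picture is of the moment at which its call begins. There is no depth.
- close_job(): hands the job in, once; it reports no verdict.
The state is a dict: "time": time; "joint_positions": joint angles; "qd": joint speeds; "joint_torque": joint torques, N m; "position": TCP position; "tool_rot": TCP orientation; "ft_force": force on the tool from outside, world axes, zero at the start; "torque": the same for the moment, N m; "grip_width": opening from 0.0 (shut) to 1.0 (fully open).
Only numpy, scipy, OpenCV 4.12 (cv2) and the standard library are available. Lean on these libraries where they do the work, as an engineer would, in place of code of your own. Each camera call takes 0.05 s, during which the arm holds its last target. There are 200 camera calls.

## Working session

There is one attempt and no reset: what is moved stays moved. The work goes in short steps, Python scripts to look and compute and a shell command to move; the robot and the scene stay as the last step left them, time stands still between calls to the robot, and variables do not carry over. Pictures are saved under pics/ and viewed, about 8 in all and at most 12, crops included, and the job is handed in when it is done.

```bash
mkdir -p pics; ls; python3 - <<'E'
from bench import *
import cv2
s=get_state();print(s)
for n in("top","side"):
    d=get_image(n);cv2.imwrite(f"pics/{n}0.png",d["image"][:,:,::-1]);print(n,{k:v for k,v in d.items() if k!="image"})
E
```

```text
pics
{'time': 0.0, 'joint_positions': array([-1.28089102,  0.32186271, -0.07007398,  1.45167738,  0.02261946,
        1.37078531, -0.05690491]), 'qd': array([-0.0005804 ,  0.00222421,  0.00221837, -0.00045814, -0.00069976,
        0.00041095, -0.00143405]), 'joint_torque': array([ 1.20067557e-04, -4.91280556e+01, -4.03627893e-01, -3.12526309e+01,
       -6.38738740e-02,  4.40305879e-02,  1.84539495e-04]), 'position': array([0.1769201 , 0.62488534, 0.22143445]), 'tool_rot': array([-4.31811361e-01, -3.11162379e+00,  3.04754679e-03]), 'ft_force': array([-0.1099166 , -0.17397126, -0.20961776]), 'torque': array([-0.09725888,  0.04178037, -0.03885211]), 'grip_width': 1.0030713669125475}
top {'fx': 467.5716956104736, 'fy': 467.5716956104736, 'cx': 273.9840136308149, 'cy': 209.1583608226593, 'position': array([ 0.34180309, -0.00543403,  1.29123981]), 'rotation': array([-2.15323561,  2.09871889, -0.22634326])}
side {'fx': 415.97877386368606, 'fy': 415.97877386368606, 'cx': 280.2919443239751, 'cy': 212.3389808945227, 'position': array([ 0.18747027, -0.81498664,  0.91306187]), 'rotation': array([-2.23331235,  0.48942934, -0.22795805])}
```

View pics/top0.png

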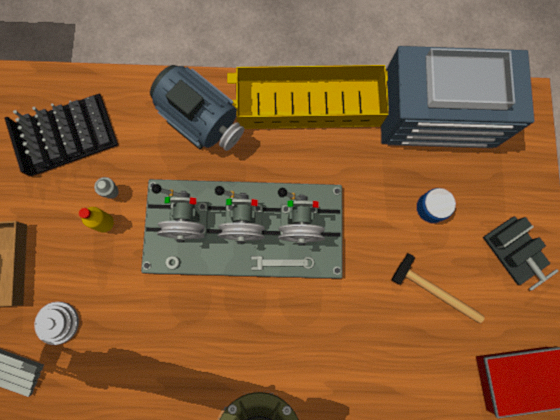

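View pics/side0.png

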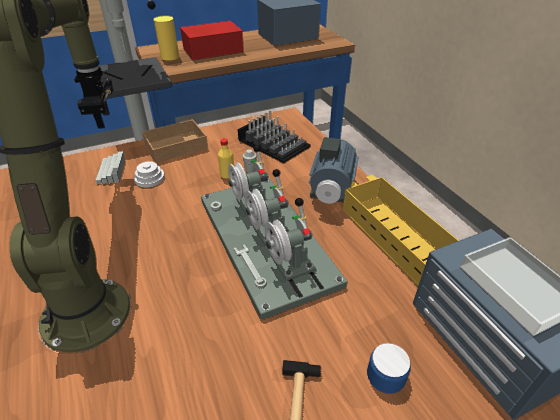

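The top view shows the deck from about (147,180) to (342,277) px, with the balls near (157,188), (220,190) and (283,192). All three levers are in green. I'll enlarge both views.

```bash
python3 - <<'E'
import cv2
a=cv2.imread("pics/top0.png")[170:286,136:350];cv2.imwrite("pics/topc.png",cv2.resize(a,None,fx=3.7,fy=3.7,interpolation=cv2.INTER_CUBIC))
a=cv2.imread("pics/side0.png")[150:320,195:355];cv2.imwrite("pics/sidec.png",cv2.resize(a,None,fx=3.5,fy=3.5,interpolation=cv2.INTER_CUBIC))
E
```

```text
(no output)
```

View pics/topc.png

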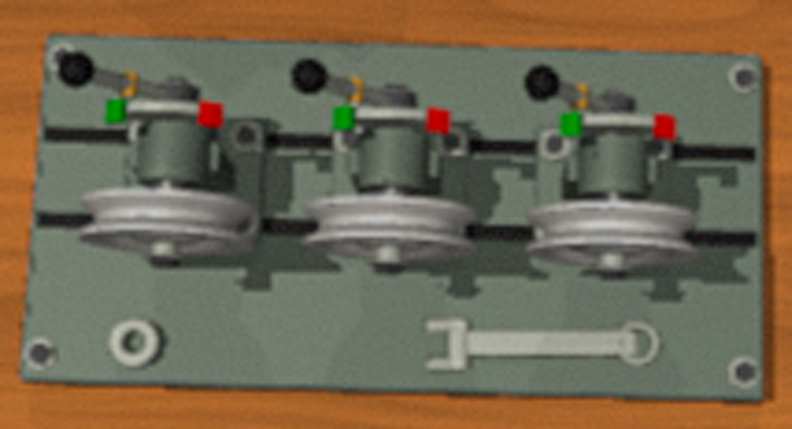

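View pics/sidec.png

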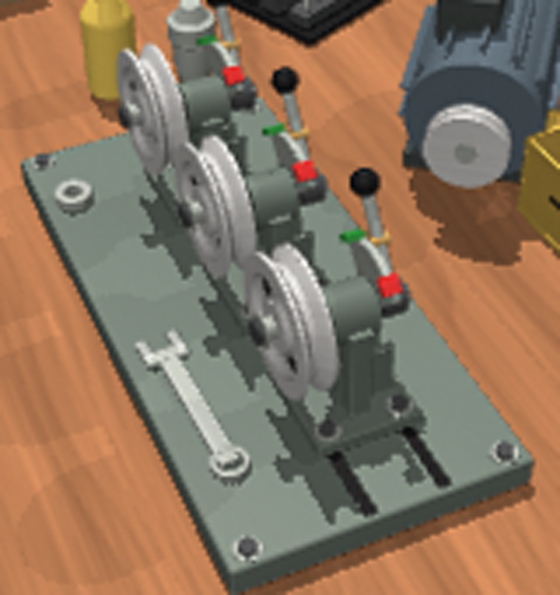

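```bash
cat > h.py <<'E'
import numpy as np
from scipy.spatial.transform import Rotation as R
CAM={"top":(467.5717,273.984,209.1584,[.34180309,-.00543403,1.29123981],[-2.15323561,2.09871889,-.22634326]),
"side":(415.97877,280.29194,212.33898,[.18747027,-.81498664,.91306187],[-2.23331235,.48942934,-.22795805])}
def proj(n,P):
    f,cx,cy,p,r=CAM[n];q=R.from_rotvec(r).inv().apply(np.atleast_2d(P)-p)
    return np.c_[f*q[:,0]/q[:,2]+cx,f*q[:,1]/q[:,2]+cy]
def w(pose,P):
    x,y,t=pose;P=np.atleast_2d(P)/1000;c,s=np.cos(t),np.sin(t)
    return np.c_[x+c*P[:,0]-s*P[:,1],y+s*P[:,0]+c*P[:,1],P[:,2]]
E
python3 - <<'E'
from h import *
from scipy.optimize import least_squares
C=[(110,270,30),(110,-270,30),(-150,-270,30),(-150,270,30)]
B=[(40,y+51.9,205.9) for y in(150,0,-150)]
t=lambda a:(np.array(a)+.5)/3.7-.5+[136,170]
s=lambda a:(np.array(a)+.5)/3.5-.5+[195,150]
ct=t([(48,35),(762,57),(762,400),(22,381)]);bt=t([(76,69),(309,76),(542,82)])
cs=s([(531,463),(233,572),(25,160)]);bs=s([(285,79),(364,182)])
def res(p,full=True):
    return np.r_[proj("top",w(p,C))-ct,proj("top",w(p,B))-bt,proj("side",w(p,[C[1],C[2],C[3]]))-cs,proj("side",w(p,B[1:]))-bs]
r=least_squares(lambda p:res(p).ravel(),[.55,0,0],loss="soft_l1")
print(r.x,"\n",res(r.x).round(1))
for n,y in zip("LMR",(150,0,-150)): print(n,"rim",w(r.x,[-48,y,196]).round(4),"ball",w(r.x,[40,y+51.9,205.9]).round(4))
import bench
st=bench.get_state();print(R.from_rotvec(st["tool_rot"]).as_matrix().round(3))
for n in("top","side"):print(n,proj(n,st["position"]))
E
```

```text
[ 0.5595874   0.05774252 -0.00129582] 
 [[-0.6 -1. ]
 [ 0.7 -1.3]
 [ 1.1  0.1]
 [-1.1 -0.1]
 [ 0.2 -0. ]
 [ 0.4 -0.1]
 [ 0.4  0.1]
 [ 0.9 -1.4]
 [-1.4  0.3]
 [-2.1 -0.7]
 [-0.5  0.3]
 [-0.3 -0.1]]
L rim [[0.5118 0.2078 0.196 ]] ball [[0.5998 0.2596 0.2059]]
M rim [[0.5116 0.0578 0.196 ]] ball [[0.5997 0.1096 0.2059]]
R rim [[ 0.5114 -0.0922  0.196 ]] ball [[ 0.5995 -0.0404  0.2059]]
[[-0.962  0.272 -0.   ]
 [ 0.272  0.962 -0.002]
 [-0.    -0.002 -1.   ]]
top [[-29.55687782 372.47971556]]
side [[103.07047478 120.28181639]]
```

The fit puts the deck at (0.560, 0.058) with yaw about 0. Residuals are about 0.4 px or less on the balls and 1–2 px on the plate corners. I'll straddle each rim with the jaws along x, starting at the left.

```bash
python3 -m jog '[[40,-50,60,-0.16],[80,-100,80,-0.32],[120,-150,80,-0.49],[160,-200,80,-0.65],[200,-250,80,-0.81],[250,-310,80,-0.97],[290,-360,80,-1.13],[335,-417,80,-1.296]]' 0; python3 -m jog '[[0,0,0,0],[0,0,0,0],[0,0,0,0],[0,0,0,0],[0,0,0,0],[0,0,0,0],[0,0,0,0],[0,0,0,0]]'
```

```text
time: 1.1
position: [0.4767, 0.252, 0.3023]
tool_rot: [-2.228, -2.215, -0.0]
ft_force: [0.6, 0.4, -0.5]
grip_width: 0.499
time: 2.1
position: [0.4759, 0.2537, 0.3026]
tool_rot: [2.223, 2.22, 0.0]
ft_force: [1.0, -0.2, 0.2]
grip_width: 0.502
```

```bash
python3 -m jog '[[18,-23,0,0],[36,-46,0,0],[36,-46,-40,0],[36,-46,-75,0],[36,-46,-85,0],[36,-46,-95,0],[36,-46,-100,0],[36,-46,-100,0]]'; python3 - <<'E'
from bench import *
import cv2
a=[cv2.resize(get_image("side")["image"][120:270,190:340,::-1],(600,600),interpolation=cv2.INTER_CUBIC)]
cv2.imwrite("pics/s1.png",a[0])
E
```

```text
time: 3.1
position: [0.5122, 0.2079, 0.2031]
tool_rot: [2.222, 2.22, 0.001]
ft_force: [-0.6, -0.7, -0.7]
grip_width: 0.497
```

View pics/s1.png

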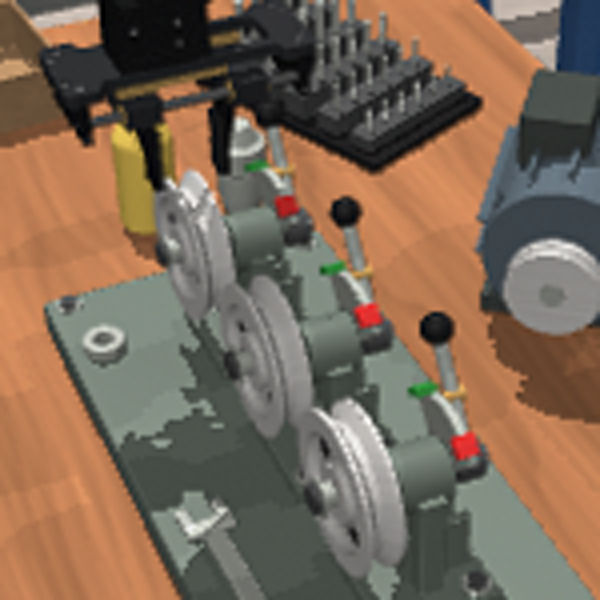

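The fingertips at about (155,185) and (222,170) px straddle the left rim. Next I descend and push away.

```bash
python3 -m jog '[[0,0,-9,0],[0,0,-18,0],[3,0,-18,0],[5,0,-18,0],[6,0,-18,0],[7,0,-18,0],[7,0,-18,0],[7,0,-18,0]]'; python3 -m jog '[[0.5,0,0,0],[1,0,0,0],[1.5,0,0,0],[2,0,0,0],[2,0,0,0],[2,0,0,0],[2,0,0,0],[2,0,0,0]]'; python3 -m jog '[[0.5,0,0,0],[1,0,0,0],[1.5,0,0,0],[1.5,0,0,0],[1.5,0,0,0],[1.5,0,0,0],[1.5,0,0,0],[1.5,0,0,0]]'
```

```text
time: 4.15
position: [0.5189, 0.2077, 0.1846]
tool_rot: [2.222, 2.22, 0.0]
ft_force: [0.1, 0.5, 0.2]
grip_width: 0.5
time: 5.15
position: [0.5209, 0.2077, 0.1846]
tool_rot: [2.222, 2.22, 0.0]
ft_force: [-1.6, 0.5, 1.0]
grip_width: 0.503
time: 6.15
position: [0.5225, 0.2077, 0.1846]
tool_rot: [2.222, 2.22, 0.0]
ft_force: [-0.5, 0.6, 0.8]
grip_width: 0.496
```

```bash
python3 -m jog '[[0.5,0,0,0],[1,0,0,0],[1.5,0,0,0],[1.5,0,0,0],[1.5,0,0,0],[1.5,0,0,0],[1.5,0,0,0],[1.5,0,0,0]]'; python3 -m jog '[[0.5,0,0,0],[1,0,0,0],[1.5,0,0,0],[1.5,0,0,0],[1.5,0,0,0],[1.5,0,0,0],[1.5,0,0,0],[1.5,0,0,0]]'
```

```text
time: 7.15
position: [0.5238, 0.2078, 0.1846]
tool_rot: [-2.222, -2.22, 0.0]
ft_force: [-3.4, -0.7, 1.6]
grip_width: 0.504
time: 8.15
position: [0.5242, 0.2079, 0.1844]
tool_rot: [-2.221, -2.22, 0.003]
ft_force: [-5.7, 0.7, 3.9]
grip_width: 0.502
```

```bash
python3 -m jog '[[-4,0,0,0],[-8,0,0,0],[-12,0,0,0],[-16,0,0,0],[-18,0,0,0],[-18,0,0,0],[-18,0,0,0],[-18,0,0,0]]'; python3 -m jog '[[-0.5,0,0,0],[-1,0,0,0],[-1.5,0,0,0],[-2,0,0,0],[-2,0,0,0],[-2,0,0,0],[-2,0,0,0],[-2,0,0,0]]'; python3 -m jog '[[-0.5,0,0,0],[-1,0,0,0],[-1.5,0,0,0],[-1.5,0,0,0],[-1.5,0,0,0],[-1.5,0,0,0],[-1.5,0,0,0],[-1.5,0,0,0]]'
```

```text
time: 9.15
position: [0.5076, 0.2077, 0.1846]
tool_rot: [2.222, 2.22, 0.0]
ft_force: [-1.2, 0.4, -0.4]
grip_width: 0.499
time: 10.15
position: [0.5056, 0.2077, 0.1847]
tool_rot: [2.222, 2.22, 0.001]
ft_force: [1.2, -0.2, 2.0]
grip_width: 0.504
time: 11.15
position: [0.5038, 0.2077, 0.1845]
tool_rot: [-2.222, -2.22, 0.0]
ft_force: [0.5, -0.3, 0.3]
grip_width: 0.498
```

```bash
python3 -m jog '[[-0.5,0,0,0],[-1,0,0,0],[-2,0,0,0],[-2,0,0,0],[-2,0,0,0],[-2,0,0,0],[-2,0,0,0],[-2,0,0,0]]'; python3 -m jog '[[-0.5,0,0,0],[-1,0,0,0],[-2,0,0,0],[-2,0,0,0],[-2,0,0,0],[-2,0,0,0],[-2,0,0,0],[-2,0,0,0]]'; python3 -m jog '[[-0.5,0,0,0],[-1,0,0,0],[-1,0,0,0],[-1,0,0,0],[-1,0,0,0],[-1,0,0,0],[-1,0,0,0],[-1,0,0,0]]'
```

```text
time: 12.15
position: [0.502, 0.2077, 0.1846]
tool_rot: [2.222, 2.22, 0.0]
ft_force: [0.9, -0.4, 0.5]
grip_width: 0.501
time: 13.15
position: [0.4998, 0.2077, 0.1845]
tool_rot: [-2.222, -2.22, 0.0]
ft_force: [1.7, 0.4, 0.2]
grip_width: 0.503
time: 14.15
position: [0.4991, 0.2077, 0.1846]
tool_rot: [2.222, 2.22, 0.0]
ft_force: [2.4, -0.2, 0.8]
grip_width: 0.501
```

Left stops 24.2 mm apart, against about 17.5 mm of free play in the straddle, so it looks loose by about 6.7 mm. I'll confirm this stop and then use the middle pulley as a control.

```bash
python3 -m jog '[[-0.5,0,0,0],[-1,0,0,0],[-1.5,0,0,0],[-1.5,0,0,0],[-1.5,0,0,0],[-1.5,0,0,0],[-1.5,0,0,0],[-1.5,0,0,0]]'; python3 -m jog '[[7,0,0,0],[14,0,0,0],[14,0,25,0],[14,-40,50,0],[14,-95,50,0],[14,-150,50,0],[14,-150,50,0],[14,-150,50,0]]'
```

```text
time: 15.15
position: [0.4985, 0.2076, 0.1847]
tool_rot: [2.222, 2.219, 0.003]
ft_force: [5.6, 0.2, -1.2]
grip_width: 0.5
time: 16.15
position: [0.5111, 0.0584, 0.2343]
tool_rot: [-2.222, -2.219, 0.0]
ft_force: [0.4, 1.7, 0.2]
grip_width: 0.501
```

```bash
python3 -m jog '[[0,0,-20,0],[0,0,-40,0],[0,0,-50,0],[4,0,-50,0],[7,0,-50,0],[8,0,-50,0],[8,0,-50,0],[8,0,-50,0]]'; python3 -m jog '[[0.5,0,0,0],[1,0,0,0],[1.5,0,0,0],[1.5,0,0,0],[1.5,0,0,0],[1.5,0,0,0],[1.5,0,0,0],[1.5,0,0,0]]';  python3 -m jog '[[0.5,0,0,0],[1,0,0,0],[1.5,0,0,0],[1.5,0,0,0],[1.5,0,0,0],[1.5,0,0,0],[1.5,0,0,0],[1.5,0,0,0]]'
```

```text
time: 17.15
position: [0.5195, 0.0577, 0.1848]
tool_rot: [2.223, 2.22, 0.001]
ft_force: [0.9, 1.0, 0.5]
grip_width: 0.496
time: 18.15
position: [0.5207, 0.0577, 0.1846]
tool_rot: [-2.222, -2.22, 0.0]
ft_force: [-3.3, -0.2, 3.1]
grip_width: 0.498
time: 19.15
position: [0.5211, 0.0578, 0.1845]
tool_rot: [-2.221, -2.219, 0.003]
ft_force: [-6.9, 0.6, 5.4]
grip_width: 0.505
```

Middle is rigid at 0.5205. I'll push it back once to complete the comparison.

```bash
python3 -m jog '[[-4,0,0,0],[-8,0,0,0],[-12,0,0,0],[-16,0,0,0],[-18,0,0,0],[-19,0,0,0],[-19,0,0,0],[-19,0,0,0]]'; python3 -m jog '[[-0.5,0,0,0],[-1,0,0,0],[-1.5,0,0,0],[-1.5,0,0,0],[-1.5,0,0,0],[-1.5,0,0,0],[-1.5,0,0,0],[-1.5,0,0,0]]';  python3 -m jog '[[4,0,0,0],[9,0,0,0],[9,0,25,0],[9,0,60,0],[9,40,80,0],[9,100,80,0],[30,160,80,0],[50,220,80,0]]' -1
```

```text
time: 20.15
position: [0.5035, 0.0577, 0.1845]
tool_rot: [2.222, 2.22, 0.0]
ft_force: [-0.4, -0.5, -0.1]
grip_width: 0.498
time: 21.15
position: [0.5021, 0.0577, 0.1847]
tool_rot: [2.222, 2.22, 0.001]
ft_force: [1.4, 0.0, -0.1]
grip_width: 0.501
time: 22.15
position: [0.5517, 0.278, 0.2646]
tool_rot: [-2.222, -2.22, -0.0]
ft_force: [1.4, -0.2, 0.4]
grip_width: 0.005
```

Middle's stops are only about 18 mm apart, so the left pulley is the worn one. The gripper started closing before it had cleared the middle rim, so I'll check for any effect in a picture while I position at the left ball.

```bash
python3 -m jog '[[24,13,0,0],[48,14,0,0],[48,14,-20,0],[48,14,-40,0],[48,14,-60,0],[48,14,-67,0],[48,14,-67,0],[48,14,-67,0]]'; python3 - <<'E'
from bench import *
import cv2
a=get_image("side")["image"][110:260,190:340,::-1];b=get_image("top")["image"][160:260,130:330,::-1]
cv2.imwrite("pics/s2.png",cv2.resize(a,(600,600),interpolation=cv2.INTER_CUBIC))
cv2.imwrite("pics/t2.png",cv2.resize(b,(800,400),interpolation=cv2.INTER_CUBIC))
E
```

```text
time: 23.15
position: [0.5998, 0.2902, 0.1986]
tool_rot: [2.222, 2.22, 0.003]
ft_force: [0.2, -0.1, 0.3]
grip_width: 0.008
```

View pics/s2.png

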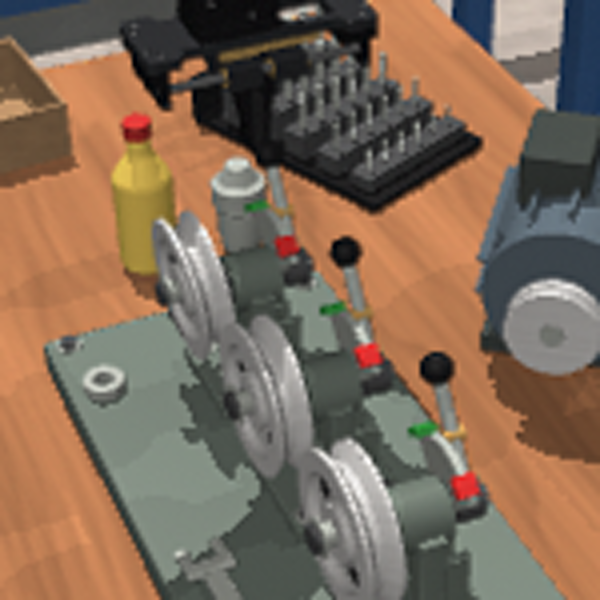

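The finger is at the left ball (~(272,155) px) on its +y side. All bystanders, the other pulleys and their levers are unmoved. Throwing the lever along its arc.

```bash
python3 -m jog '[[0,-5,0,0],[0,-10,1,0],[0,-16,4,0],[0,-24,7,0],[0,-32,10,0],[0,-40,12,0],[0,-48,14,0],[0,-56,15,0]]'; python3 -m jog '[[0,-8,0,0],[0,-16,0,0],[0,-24,-1,0],[0,-32,-3,0],[0,-40,-5,0],[0,-46,-7,0],[0,-51,-8,0],[0,-54,-9,0]]'; python3 -m jog '[[0,-1,0,0],[0,-2,0,0],[0,-3,0,0],[0,-3.5,0,0],[0,-3.5,0,0],[0,-3.5,0,0],[0,-3.5,0,0],[0,-3.5,0,0]]'
```

```text
time: 24.25
position: [0.5994, 0.2327, 0.2124]
tool_rot: [2.223, 2.219, -0.001]
ft_force: [-0.4, 2.3, 2.1]
grip_width: 0.004
time: 25.25
position: [0.5993, 0.1793, 0.2033]
tool_rot: [2.223, 2.22, -0.001]
ft_force: [0.3, 0.1, 0.0]
grip_width: 0.006
time: 26.25
position: [0.5993, 0.1773, 0.2036]
tool_rot: [-2.222, -2.221, -0.001]
ft_force: [0.9, 3.5, -0.1]
grip_width: 0.006
```

```bash
python3 -m jog '[[0,-0.5,0,0],[0,-1,0,0],[0,-1.5,0,0],[0,-2,0,0],[0,-2,0,0],[0,-2,0,0],[0,-2,0,0],[0,-2,0,0]]'; python3 -m jog '[[0,8,0,0],[0,16,0,0],[0,22,20,0],[0,25,60,0],[0,60,90,0],[-30,110,90,0],[-60,170,90,0],[-100,220,90,0]]';python3 -m jog '[[-15,40,0,0],[-30,80,0,0],[-60,120,0,0],[-60,120,0,0],[-60,120,0,0],[-60,120,0,0],[-60,120,0,0],[-60,120,0,0]]'; python3 - <<'E'
from bench import *
from h import *
import cv2
a=get_image("side")["image"][110:330,190:355,::-1];b=get_image("top")["image"][160:290,80:360,::-1]
cv2.imwrite("pics/s3.png",cv2.resize(a,(450,600),interpolation=cv2.INTER_CUBIC))
cv2.imwrite("pics/t3.png",cv2.resize(b,(784,364),interpolation=cv2.INTER_CUBIC))
P=[(.5998,.1557,.2059),(.5997,.1096,.2059),(.5995,-.0404,.2059)]
print("exp s3",((proj("side",P)-[190,110])*2.727).round(),"exp t3",((proj("top",P)-[80,160])*2.8).round())
E
```

```text
time: 27.25
position: [0.5993, 0.1771, 0.2036]
tool_rot: [-2.219, -2.221, -0.004]
ft_force: [0.8, 7.7, 0.2]
grip_width: 0.002
time: 28.25
position: [0.5026, 0.3907, 0.2932]
tool_rot: [2.223, 2.218, -0.001]
ft_force: [1.1, 1.1, -0.5]
grip_width: 0.002
time: 29.25
position: [0.4437, 0.5091, 0.2938]
tool_rot: [2.224, 2.219, 0.0]
ft_force: [0.8, 0.6, -0.1]
grip_width: 0.006
exp s3 [[217. 149.]
 [233. 171.]
 [295. 250.]] exp t3 [[336.  83.]
 [391.  84.]
 [567.  89.]]
```

View pics/s3.png

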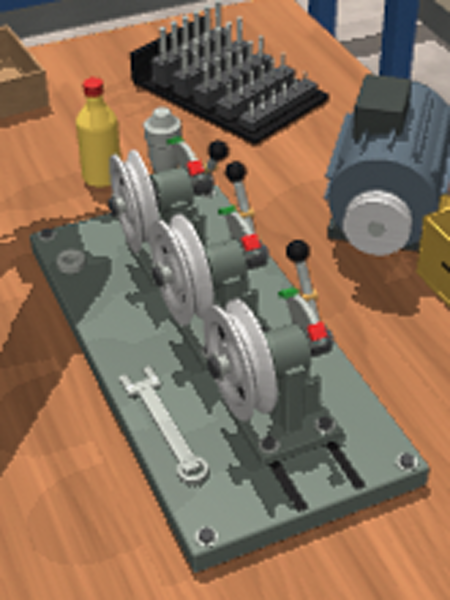

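View pics/t3.png

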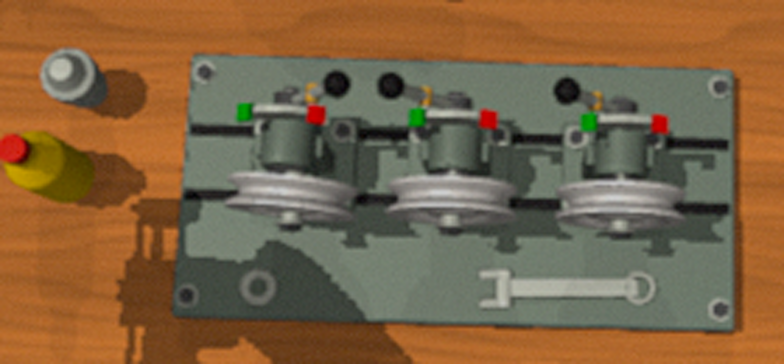

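The left ball is at (336,84) in the top crop and (218,150) in the side crop. Both are within about 1 px of the predicted red-notch position. The middle and right balls are still at green, and nothing else has moved.

```bash
python3 -c "
from bench import *
print(close_job())"
```

```text
the job is handed in; nothing more can be done
None
```

The left pulley was the worn one. I threw its lever fully into the red notch and handed the job in at about 29 s of the 64 s allowed.

- **Rocking:** I straddled each rim with the open gripper and pushed it away and back. The left pulley's stops were about 24 mm apart, against about 17.5 mm of free play in the straddle. That is about 6.7 mm of give at finger height, ending in hard stops both ways. The middle pulley's stops were only about 18 mm apart, so it is sound; its push back was lighter, to about 1.4 N. I did not rock the right pulley, because the left had already been felt to be loose.
- **Lever:** I pushed the left lever over the hump along its arc and held it against the stop with about 8 N, then backed off. The last pictures put its ball within about 1 pixel of where the red notch should be, in both views. The middle and right levers are still in green.
- **Bystanders:** In the last pictures the spanner, bearing, oil bottle and chuck are where they were. The grease tin was outside those crops, but the arm never went near it. The arm was clear of everything when I handed in.
- **One slip:** I ordered the gripper to close as it began to lift off the middle pulley, so the fingers may have brushed its rim. The force readings and pictures showed no effect.

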